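# Hold the centrifuge lid at its balance point for a strut change

## Robot

A 7-joint arm with a two-finger parallel gripper is mounted at the origin on a cart in front of the work surface, level with it; the furniture and walls round the work are solid. World frame = base frame: x ahead of the robot, y to its left, z up, the work surface at z = 0. Lengths are in m, angles in degrees, forces in N, time in s.
With the tool pointing down it reaches from about 0.35 to 0.775 m from the base axis. Payload 3.1 kg.
Tool frame: the origin (TCP) lies between the finger pads, 19 mm behind the fingertips; this is the grasp point; z points along the fingers, y is the direction in which the jaws open and shut (so a half turn about z gives the same grasp; the last joint's range is limited). The gripper opens to 85 mm and grips with 20 to 120 N. Pads are 22 mm wide; open, the fingers measure 114 mm over their backs; the gripper's body (76 mm by 85 mm) begins 54 mm behind the grasp point. The pads swing forward as they close: fully open they stand 13 mm farther back than shut.
Start: joints at [73.642, 17.813, 0.802, 86.603, -0.252, 75.585, -1.558], TCP at [0.133, -0.534, 0.25] pointing down, gripper open.
Joint ranges: [-154.91, 154.91], [-16.99, 109.72], [-72.82, 74.43], [7.12, 147.25], [-82.49, 262.49], [11.32, 116.49], [-174.64, 174.64]. Speed limits (degrees/s): [159.86, 159.86, 180, 180, 180, 180, 180].

## Interface

Orientations are given as [roll, pitch, yaw] about the fixed x, y, z axes, in that order (R = Rz(yaw) Ry(pitch) Rx(roll)).
In Python, from station import robot, fingers, vision, workorder, recognise gives the robot as it stands. Calls block until the motion is done:
- robot.move_to(position, orientation): joint-space move of the TCP to a pose.
- robot.line_to(position, orientation=None, velocity=0.15, f_stop=None): straight line of the TCP; orientation=None keeps the orientation; velocity is the mean speed in m/s. With f_stop (N) it stops when the force on the tool has changed by that much, and returns True; else False.
- robot.move_j(angles): joint-space move.
- fingers.gripper_to(opening, force=None): opening from 0.0 (shut) to 1.0 (fully open); force is the grip in N (None keeps the last); returns when the fingers have stopped.
- robot.pause(seconds).
- robot.inverse_kinematics(position, orientation): joint angles nearest the present ones, or None.
- vision.grab_frame(name): name is "scene" or "top"; returns the picture (384x512x3 uint8, red, green, blue); there is no depth.
- vision.calibration(name): a dict with "mtx" (3x3 intrinsics, pixels), "k1" (the pictures are not rectified: a ray, as slopes to the right and down, at radius r is drawn at 1 + k1 r^2 times it, then the intrinsics apply), "extrinsics" (4x4, takes a point from world to camera coordinates). Camera axes: x right, y up, looking along -z (the intrinsics and any distortion apply to the point x, -y, -z); pixel columns grow to the right and rows downward; lengths in m; the calibration is good to about 2 mm. A picture is of the moment at which its call begins. calibration takes no time and is no camera call.
A pose or a line that the arm cannot do raises robot.PlanningError and nothing moves.
- workorder.close_job(): hands the job in, once; it reports no verdict.
Trained networks look in the newest picture that a camera, given by its name, has taken for a name from the list of things; names that differ only in an ending like _2 or _b are one class to them, and where a whole thing is asked for, a point or a joint stands for the part that bears it (a point fixed in the world has none). Each returns a list of dicts, best first, with "p" (0 to 1); they miss things now and then, are a little off and sometimes report something else, mostly with a low value. They report only what shows in the picture. A call takes as long as a camera call.
- recognise(label, camera): "rect" ([centre column, centre row, width, height] in pixels, round what is visible of it).
Readings, each from a call of its own:
- robot.current_time_s(): time.
- robot.current_joint_positions(): joint angles.
- robot.current_dq(): joint speeds.
- robot.current_joint_torque(): joint torques, N m.
- robot.current_tool_pos(): TCP position.
- robot.current_eef_rot(): TCP orientation.
- robot.current_contact_force(): force on the tool from outside, world axes, zero at the start.
- robot.current_torque(): the same for the moment, N m.
- robot.current_finger_gap(): opening from 0.0 (shut) to 1.0 (fully open).
Only numpy, scipy, OpenCV 4.12 (cv2) and the standard library are available. Lean on these libraries where they do the work, as an engineer would, in place of code of your own. Each camera call takes 0.05 s, during which the arm holds its last target.

## Task

The gas strut of the small bench centrifuge has been taken off, so its lid now drops shut or falls open by itself. Turn the black wing latch on the lid to its unlocked stop, then raise the lid by its front handle to the point where it balances over its hinge (nearly upright, 8 degrees short of vertical) and finish while still gripping the handle, with the lid steady there, so that a colleague can click in the new strut without any load on it. Do not let the lid drop or go over backwards, and leave the other things on the bench where they are.

Things in the scene. Friction and masses are not known exactly. Their poses are not given: they have to be found in the camera images.
- centrifuge: small white bench centrifuge, grey top deck, 180 mm deep (x), 200 mm wide (y), 100 mm high without its lid, fixed to the bench; origin at the centre of its underside, +x to its rear (hinge) side, -x to its front with the control panel, z up. Two control knobs stick out 12 mm from the front face, 50 to 71 mm above the bench
- lid (a joint): lid angle about its rear hinge, rad: 0 shut, grows as the front edge rises, 2.0 fallen fully open (leaning back). It balances at 1.42 (8 degrees short of vertical, leaning slightly to the front); below that it falls shut, above it falls open, the hinge having almost no friction. Lid about 0.65 kg: about 3 N at the handle to start raising it
- latch (a joint): wing latch angle, rad: 0 locked (wing points front to rear, red dot to the front), grows counter-clockwise seen from above to its stop at 1.5 (wing across, unlocked). Starts between 0 and 0.2. Its tongue hooks under the deck and holds the lid down until past about 1.2. Turns stiffly (0.06 N m), stays where it is left
- latch_grip (a point): grip point on the latch's turning axis, in the middle of its black wing (42 mm long, 12 mm thick, 24 mm tall), 8 mm below the wing's top; it stands on the lid 30 mm behind the lid's front edge and 75 mm behind the handle, 26 mm above the lid's top with the lid shut (147 mm above the bench)
- lid_handle (a point): centre of the lid's handle: a round steel bar 12 mm thick and 126 mm long, parallel to the hinge, held 45 mm in front of the lid's front edge by two legs 116 mm apart; 115 mm above the bench when shut, free all round between the legs. It moves on an arc of 210 mm radius about the hinge and, being round, can turn between the fingers as the lid swings
- lid_hinge (a point): middle of the hinge axis at the rear of the centrifuge, 103 mm above the bench; the axis runs along the centrifuge's y. With the lid shut the handle lies 210 mm in front of it and 12 mm higher
- gas_strut: the new gas strut lying on the bench to the right of the centrifuge: black tube 15 mm thick and thin steel rod with grey end sockets, 167 mm long (its x), origin under its middle; bystander
- screwdriver: small screwdriver with orange handle, 142 mm long (its y), lying on the bench; bystander
- vial: glass sample vial with a red cap, 20 mm across, 54 mm tall, standing to the left of the centrifuge, origin at its underside; bystander
- red_bulb: red rubber pipette bulb, 47 mm across, 69 mm tall, standing in front of the centrifuge to the left, origin at its underside; bystander

How it is judged (in metres and radians):
On the way, in this order (a step that is already met when the one before it is completed fails the run):
1. the latch is turned to its unlocked stop while the lid is still shut (value of joint latch above 1.3 rad and value of joint lid below 0.06 rad), for 0.2 s.
2. the lid is being raised by its handle, gripped by the fingers (value of joint lid above 0.4 rad and contact force between the fingers and lid above 3 N and distance between the grasp point and lid_handle below 0.04 m), for 0.1 s.
At the end, for the whole second after the job is handed in: Lid within 0.08 rad of its balance point (1.42 rad), still (under 0.1 rad/s), its handle gripped by the fingers (over 3 N, within 40 mm of the TCP), latch still unlocked (over 1.2 rad); strut, screwdriver, vial and bulb within 30 mm of where they were (value of joint lid between 1.343 and 1.503 rad and contact force between the fingers and lid above 3 N and distance between the grasp point and lid_handle below 0.04 m and velocity of joint lid between -0.1 and 0.1 rad/s and value of joint latch above 1.2 rad and distance of each of gas_strut, screwdriver, vial, red_bulb from where it was at the start of the episode below 0.03 m); the arm keeps its last pose, push and grip.
It fails at once if the lid goes over backwards (more than 0.23 rad past its balance point) (value of joint lid above 1.65 rad).
It fails at once if the lid drops (closes faster than 1.5 rad/s) (velocity of joint lid below -1.5 rad/s).
It fails at once if a bystander object is disturbed (moved 30 mm or more) (distance of any of gas_strut, screwdriver, vial, red_bulb from where it was at the start of the episode above 0.03 m).
It also fails if it takes over 54 s, if anything falls off the work surface, if the arm or the gripper's body presses on something with over 40 N, if the wrist force passes 120 N, or if a joint passes its speed limit or range.

## Working session

There is one attempt and no reset: what is moved stays moved. The work goes in short steps, each a Python script; the robot and the scene stay as the last script left them, time stands still between calls to the robot, and variables do not carry over. Pictures are saved under pics/ and viewed, and the job is handed in when it is done.

```bash
ls; mkdir -p pics; python3 - <<'E'
from station import robot, fingers, vision, workorder, recognise
import cv2
for n in ["scene","top"]:
    im=vision.grab_frame(n); cv2.imwrite(f"pics/a_{n}.png",im[:,:,::-1])
    c=vision.calibration(n); print(n,c)
    for l in ["centrifuge","lid","latch","latch_grip","lid_handle","gas_strut","screwdriver","vial","red_bulb"]:
        print(l,[( [round(x,1) for x in d["rect"]],round(d["p"],2)) for d in recognise(l,n)][:2])
print(robot.current_time_s(),robot.current_tool_pos(),robot.current_eef_rot(),robot.current_finger_gap())
E
```

```text
pics
scene {'mtx': array([[390.39432455,   0.        , 250.54960391],
       [  0.        , 390.39432455, 193.12138222],
       [  0.        ,   0.        ,   1.        ]]), 'k1': 0.014524566096298071, 'extrinsics': array([[-0.40337142, -0.91490074,  0.0157522 ,  0.22547919],
       [ 0.65143882, -0.27503915,  0.70709329, -0.43718501],
       [-0.6425877 ,  0.29548283,  0.70694479, -0.9023252 ],
       [ 0.        ,  0.        ,  0.        ,  1.        ]])}
centrifuge [([229.3, 203.1, 75.4, 72.7], 0.79)]
lid [([225.3, 197.4, 66.4, 58.4], 0.68)]
latch [([227.8, 199.7, 7.5, 13.6], 0.68)]
latch_grip []
lid_handle [([227.3, 199.1, 69.0, 54.7], 0.6)]
gas_strut [([279.4, 213.8, 15.2, 43.7], 0.62), ([357.1, 202.8, 33.8, 10.5], 0.32)]
screwdriver [([359.7, 202.3, 25.0, 11.3], 0.7)]
vial [([172.9, 204.9, 4.9, 14.6], 0.63)]
red_bulb [([208.4, 276.0, 18.8, 17.7], 0.58)]
top {'mtx': array([[391.46992772,   0.        , 253.10559619],
       [  0.        , 391.46992772, 192.07016825],
       [  0.        ,   0.        ,   1.        ]]), 'k1': 0.031714019817701875, 'extrinsics': array([[ 0.00453067, -0.99993485, -0.01047702, -0.00376329],
       [ 0.98812475,  0.0028675 ,  0.15362703, -0.5643865 ],
       [-0.15358698, -0.01104863,  0.98807336, -1.1727338 ],
       [ 0.        ,  0.        ,  0.        ,  1.        ]])}
centrifuge [([229.8, 189.9, 74.3, 86.3], 0.88)]
lid [([228.4, 188.7, 73.0, 81.2], 0.86)]
latch []
latch_grip [([224.8, 195.3, 11.5, 10.6], 0.61)]
lid_handle [([229.2, 191.1, 73.9, 82.1], 0.67)]
gas_strut [([356.8, 225.2, 44.8, 21.2], 0.75), ([283.6, 201.5, 14.5, 47.6], 0.51)]
screwdriver [([367.8, 231.2, 24.5, 12.7], 0.68)]
vial [([186.4, 159.1, 8.1, 12.8], 0.42)]
red_bulb [([186.9, 250.8, 19.0, 15.7], 0.59)]
1.0 [ 0.13279489 -0.53374616  0.24999716] [1.79999740e+02 3.13669592e-03 1.39728753e+01] 0.9970838118085277
```

```bash
python3 - <<'E'
import cv2
for n,(x,y) in dict(scene=(150,140),top=(150,120)).items():
    im=cv2.imread(f"pics/a_{n}.png")[y:y+160,x:x+200]
    cv2.imwrite(f"pics/az_{n}.png",cv2.resize(im,(750,600),interpolation=cv2.INTER_CUBIC))
E
```

```text
(no output)
```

View pics/az_scene.png

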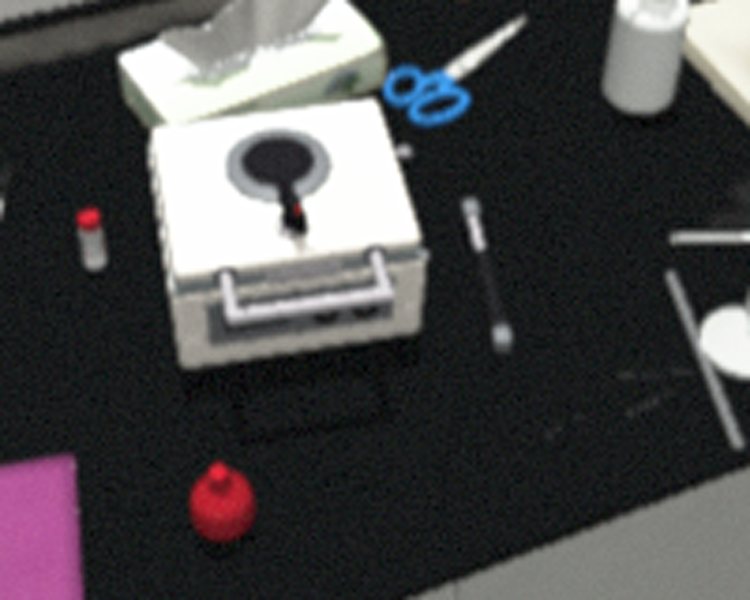

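View pics/az_top.png

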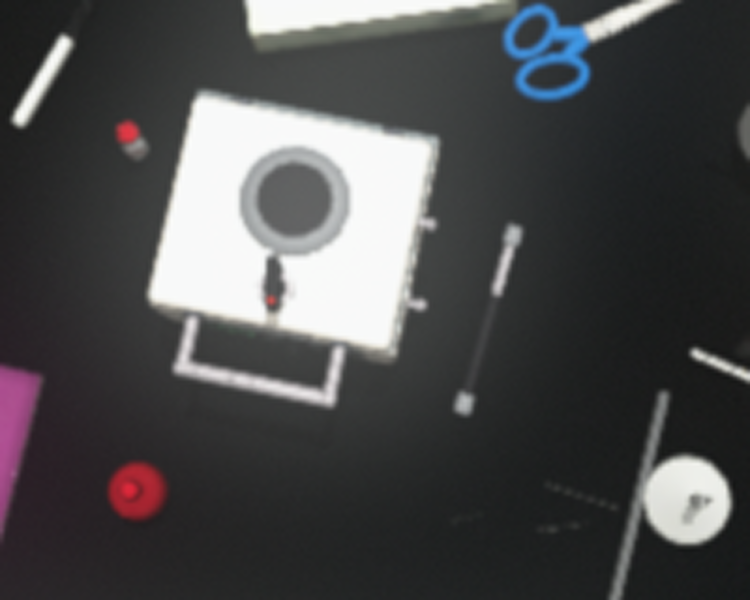

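View pics/a_scene.png

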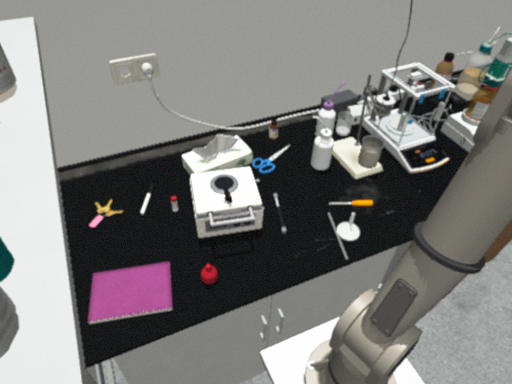

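View pics/a_top.png

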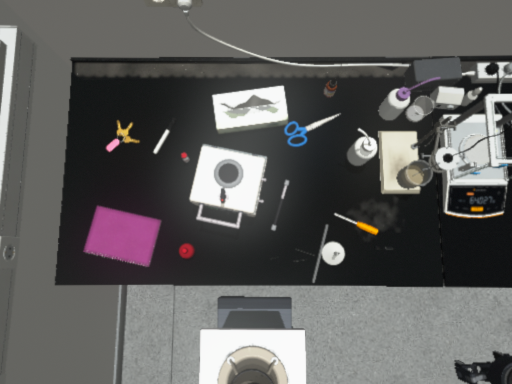

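```bash
python3 - <<'E'
import cv2
for n,(x,y) in dict(scene=(188,165),top=(185,140)).items():
    im=cv2.imread(f"pics/a_{n}.png")[y:y+75,x:x+100] if n=="scene" else cv2.imread(f"pics/a_{n}.png")[y+0:y+90,x:x+100]
    k=8 if n=="scene" else 6.6
    im=cv2.resize(im,None,fx=k,fy=k,interpolation=cv2.INTER_CUBIC)
    im=cv2.convertScaleAbs(im,alpha=.85)
    for i in range(0,100,10):
        cv2.putText(im,str(x+i),(int((i+.5)*k),10),0,.35,(0,255,0)); cv2.line(im,(int((i+.5)*k),0),(int((i+.5)*k),600),(0,120,0),1)
        cv2.putText(im,str(y+i),(0,int((i+.5)*k)),0,.35,(0,255,0)); cv2.line(im,(0,int((i+.5)*k)),(800,int((i+.5)*k)),(0,120,0),1)
    cv2.imwrite(f"pics/b_{n}.png",im)
E
```

```text
(no output)
```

View pics/b_scene.png

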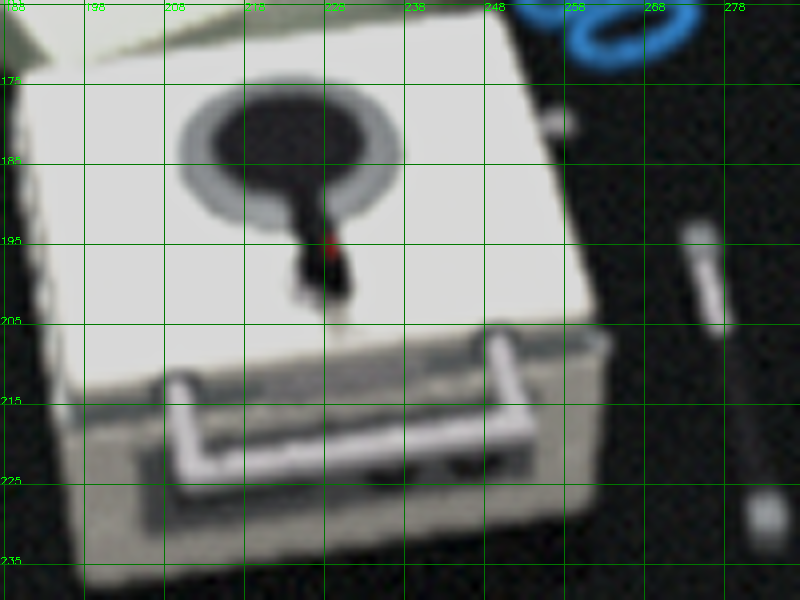

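View pics/b_top.png

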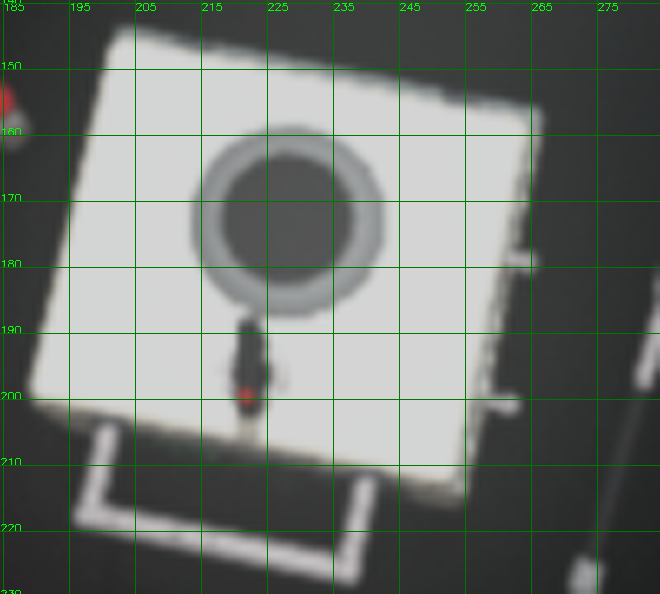

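```bash
cat > h.py <<'E'
import numpy as np
from station import vision
C={n:vision.calibration(n) for n in("scene","top")}
def proj(n,P):
    c=C[n];P=np.atleast_2d(P);q=P@c["extrinsics"][:3,:3].T+c["extrinsics"][:3,3]
    u=q[:,0]/-q[:,2];v=-q[:,1]/-q[:,2];r2=u*u+v*v;s=1+c["k1"]*r2;m=c["mtx"]
    return np.c_[m[0,0]*u*s+m[0,2],m[1,1]*v*s+m[1,2]]
E
cat > fit.py <<'E'
from h import *
from scipy.optimize import least_squares
T=lambda X,Y:(185+(X-3.3)/6.6,140+(Y-3.3)/6.6)
S=lambda X,Y:(188+(X-4)/8,165+(Y-4)/8)
# local coords relative to handle centre, x to the rear; W,D free
def pts(W,D):
    return [("top",T(76,517),(0,.063,.115)),("top",T(357,576),(0,-.063,.115)),
    ("top",T(30,398),(.045,W,.121)),("top",T(458,483),(.045,-W,.121)),("top",T(118,30),(D,W,.121)),("top",T(540,112),(D,-W,.121)),
    ("top",T(248,369),(.075,0,.155)),
    ("scene",S(181,477),(0,.063,.115)),("scene",S(535,425),(0,-.063,.115)),
    ("scene",S(75,390),(.045,W,.121)),("scene",S(595,315),(.045,-W,.121)),("scene",S(22,75),(D,W,.121)),("scene",S(505,12),(D,-W,.121))]
def f(p,cams=("top","scene")):
    c,s=np.cos(p[2]),np.sin(p[2]);r=[]
    for n,px,l in pts(p[3],p[4]):
        if n not in cams: continue
        w=[p[0]+c*l[0]-s*l[1],p[1]+s*l[0]+c*l[1],l[2]]
        r+=list(proj(n,w)[0]-px)
    return np.array(r)
for cams in(("top",),("scene",),("top","scene")):
    r=least_squares(f,[.5,.05,-.2,.1,.22],args=(cams,),loss="soft_l1")
    print(cams,r.x.round(4),np.degrees(r.x[2]));print(f(r.x,cams).reshape(-1,2).round(1).tolist())
p=r.x;c,s=np.cos(p[2]),np.sin(p[2])
for th in (0,.1,.2,.3):
  for d in(-.021,.021): 
    a=p[2]+th;print(th,d,proj("top",[p[0]+.075*c+d*np.cos(a),p[1]+.075*s+d*np.sin(a),.155]))
print("wing ends img",T(248,320),T(247,418))
E
python3 fit.py
```

```text
('top',) [ 0.4651  0.0992 -0.2065  0.0963  0.2171] -11.833746778251294
[[0.6, -0.2], [0.5, -0.1], [-0.4, 0.1], [-0.3, 1.0], [-0.1, -0.4], [-0.5, 0.3], [0.2, -0.4]]
('scene',) [ 0.4671  0.0976 -0.2072  0.0953  0.2126] -11.869919373617835
[[0.0, 0.4], [0.2, 0.3], [-0.4, -0.4], [0.3, -0.4], [0.3, -0.1], [-0.4, 0.2]]
('top', 'scene') [ 0.4657  0.0985 -0.2066  0.0958  0.2156] -11.839386359662386
[[0.8, -0.4], [0.7, -0.3], [0.1, -0.1], [-0.2, 0.8], [0.2, -0.1], [-0.5, 0.5], [0.5, -0.6], [-0.1, 0.8], [0.1, 0.7], [-0.7, 0.1], [0.3, -0.0], [-0.2, -0.4], [-0.6, -0.1]]
0 -0.021 [[220.90463227 202.02415111]]
0 0.021 [[224.20263148 187.60216376]]
0.1 -0.021 [[221.64019558 202.14200419]]
0.1 0.021 [[223.47114235 187.48581584]]
0.2 -0.021 [[222.38502242 202.18621887]]
0.2 0.021 [[222.73062161 187.4422716 ]]
0.3 -0.021 [[223.13160604 202.15634329]]
0.3 0.021 [[221.98840433 187.4719562 ]]
wing ends img (222.07575757575756, 187.9848484848485) (221.92424242424244, 202.83333333333334)
```

```bash
cat > plan.py <<'E'
import numpy as np
A=-11.84;a=np.radians(A);ux=np.array([np.cos(a),np.sin(a)])
H0=np.array([.4660,.0985]);Lt=H0+.075*ux;HG=H0+.210*ux;HZ=.103
def handle(th):
    p=np.arctan2(.012,.210)+th;R=np.hypot(.012,.21)
    return [*(HG-R*np.cos(p)*ux),HZ+R*np.sin(p)]
E
python3 - <<'E'
from plan import *
from station import robot
print(Lt,HG,handle(1.42))
for off in(0,180):
  for psi in(0,40,78): print("latch",off,psi,robot.inverse_kinematics([*Lt,.148],[180,0,psi-off]),)
  for z in(.28,):print(robot.inverse_kinematics([*Lt,z],[180,0,0-off]))
  for th in(0,.4,.8,1.2,1.42):
    q=robot.inverse_kinematics(handle(th),[180,0,A+90-off]);print("handle",off,th,None if q is None else np.round(q,1))
E
```

```text
[0.53940433 0.08311155] [0.67153212 0.05541233] [np.float64(0.6522673724863203), np.float64(0.05945098411586073), np.float64(0.3124195758378014)]
latch 0 0 [  26.30709286   31.09332982  -52.34652887   94.57982466   26.26935109
   67.48967939 -122.37307792]
latch 0 40 [ 28.90525793  33.08699946 -57.04765083  94.49535499  29.42965227
  68.79541315 -84.89926313]
latch 0 78 [ 28.67477308  32.89144083 -56.61430759  94.50271883  29.13043884
  68.66474674 -46.66108294]
[  28.44181984   25.56047096  -56.63968036   82.59848307   21.28165645
   83.16146552 -118.09126439]
handle 0 0 [ 33.6  30.  -63.1 107.2  30.4  61.8 -53.3]
handle 0 0.4 [ 32.8  24.1 -60.2  98.3  22.1  70.6 -44.6]
handle 0 0.8 [ 29.2  26.2 -57.6  84.9  22.2  81.  -40.9]
handle 0 1.2 [ 21.8  32.3 -51.7  68.6  24.8  90.  -37.1]
handle 0 1.42 [ 17.9  37.3 -49.9  58.7  27.7  94.6 -35. ]
latch 180 0 [ 29.63871071  33.73789331 -58.45192286  94.4720955   30.41045479
  69.23430543  54.32153937]
latch 180 40 [ 31.24455622  35.33942299 -61.68444319  94.4221216   32.73351242
  70.33987582  92.48591737]
latch 180 78 [ 31.24455622  35.33942299 -61.68444319  94.4221216   32.73351242
  70.33987582 130.48591737]
[ 28.11116173  25.33893297 -56.01519724  82.60923188  20.94638029
  83.05148966  62.17836215]
handle 180 0 [ 32.8  29.2 -61.5 107.2  29.3  61.3 127.7]
handle 180 0.4 [ 33.6  24.7 -61.5  98.3  22.9  70.9 134.7]
handle 180 0.8 [ 31.3  27.9 -61.7  84.8  24.5  81.9 137.2]
handle 180 1.2 [ 25.8  35.8 -61.8  68.5  31.1  92.3 138.8]
handle 180 1.42 [ 21.9  41.1 -61.9  58.5  35.8  97.4 140.7]
```

```bash
python3 - <<'E'
from plan import *
from station import robot,fingers,vision
import cv2
fingers.gripper_to(.5,40)
robot.move_to([*Lt,.27],[180,0,0]);
print(robot.current_tool_pos(),robot.current_eef_rot(),robot.current_joint_positions(),robot.current_contact_force(),robot.current_time_s())
robot.line_to([*Lt,.185],velocity=.1)
for n in("scene","top"): cv2.imwrite(f"pics/c_{n}.png",cv2.resize(vision.grab_frame(n)[140:240,160:290,::-1],(780,600),interpolation=cv2.INTER_CUBIC))
E
```

```text
[0.53967473 0.08178586 0.26974746] [ 1.79955194e+02  1.86591798e-02 -1.22459180e-01] [  28.48862169   25.85433928  -56.34781042   83.67692177   21.54137732
   81.92759915 -118.32812803] [-0.06688055 -0.43305396  0.53019708] 4.1083
```

View pics/c_scene.png

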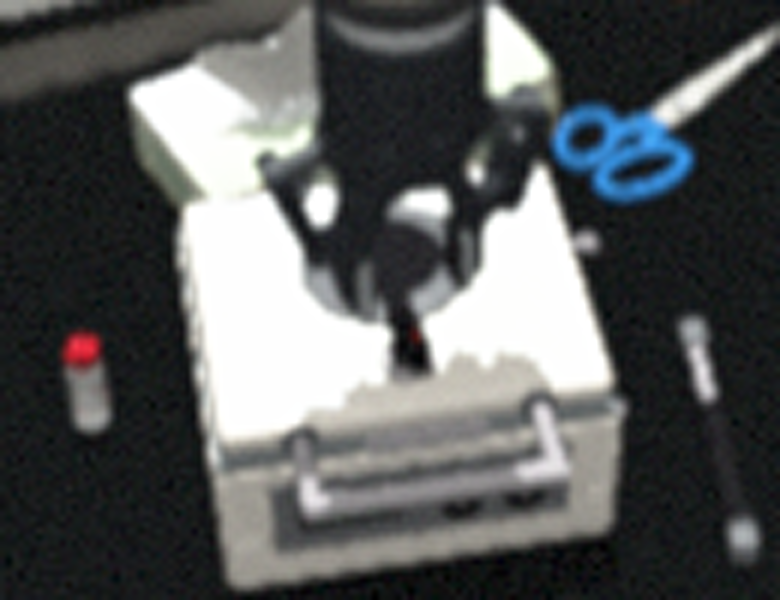

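View pics/c_top.png

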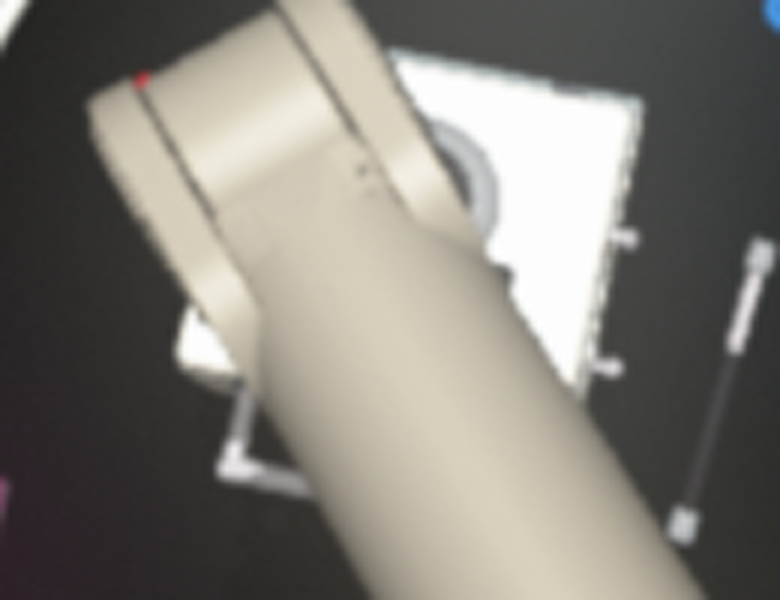

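```bash
python3 - <<'E'
from plan import *
from station import robot,fingers,vision
print(robot.line_to([*Lt,.149],[180,0,0],velocity=.06,f_stop=8))
print(robot.current_tool_pos(),robot.current_contact_force())
fingers.gripper_to(0.0,40)
print(robot.current_finger_gap(),robot.current_tool_pos(),robot.current_eef_rot(),robot.current_contact_force(),robot.current_torque(),robot.current_time_s())
E
```

```text
False
[0.53952735 0.08326691 0.14906716] [0.31384359 0.06714774 0.19525827]
0.1754576286307115 [0.53976636 0.08506229 0.14984548] [-1.79838809e+02 -1.00181586e-01  7.55463695e-02] [-0.9432075   4.17854087  1.70460788] [9.21502276e-01 6.02436918e-04 3.50233569e-02] 6.325
```

```bash
python3 - <<'E'
from plan import *
from station import robot,fingers,vision
c=[.5397,.0855,.149]
for psi in(20,40,60,70,75,78):
    robot.line_to(c,[180,0,psi],velocity=.1)
    print(psi,robot.current_tool_pos().round(4) if hasattr(robot.current_tool_pos(),'round') else robot.current_tool_pos(),np.round(robot.current_eef_rot(),1),np.round(robot.current_contact_force(),1),np.round(robot.current_torque(),2),round(robot.current_finger_gap(),3),robot.current_time_s())
E
```

```text
20 [0.5399 0.085  0.1498] [179.9   0.   20. ] [-1.6  0.1  5.5] [0.18 0.31 0.01] 0.173 6.825
40 [0.54   0.0848 0.1498] [179.9   0.   40. ] [-1.4  0.8  6.2] [ 0.09  0.28 -0.  ] 0.179 7.325
60 [0.5402 0.0846 0.1498] [179.9   0.   60. ] [-1.5  0.1  4.4] [-0.01  0.28  0.  ] 0.175 7.825
70 [0.5403 0.0846 0.1497] [1.799e+02 1.000e-01 7.000e+01] [-1.   0.2  5.9] [-0.04  0.18  0.05] 0.174 8.15
75 [0.5403 0.0846 0.1498] [1.799e+02 1.000e-01 7.500e+01] [ 0.1 -0.6  4.9] [-0.04  0.16  0.05] 0.175 8.4
78 [0.5404 0.0846 0.1498] [1.799e+02 1.000e-01 7.790e+01] [-0.6  0.1  6.1] [ 0.    0.14 -0.27] 0.178 8.65
```

```bash
sed -i 's/^H0=/H0=np.array([.5403,.0846])-.075*ux;_=/; s/Lt=H0/Lt=H0/' plan.py; sed -i 's/;_=np.array(\[.4660,.0985\])//' plan.py; sed -n 1,4p plan.py; python3 - <<'E'
from plan import *
from station import robot,fingers,vision
import cv2
robot.pause(.3)
fingers.gripper_to(.45)
robot.line_to([*Lt,.2],velocity=.1)
O=[180,0,A+90]
h=handle(0);print(h)
robot.line_to([h[0],h[1],.21],O,velocity=.12)
for n in("scene","top"): cv2.imwrite(f"pics/d_{n}.png",cv2.resize(vision.grab_frame(n)[140:240,160:290,::-1],(780,600),interpolation=cv2.INTER_CUBIC))
print(robot.current_tool_pos(),robot.current_contact_force(),robot.current_time_s())
E
```

```text
import numpy as np
A=-11.84;a=np.radians(A);ux=np.array([np.cos(a),np.sin(a)])
H0=np.array([.5403,.0846])-.075*ux;Lt=H0+.075*ux;HG=H0+.210*ux;HZ=.103
def handle(th):
[np.float64(0.46689567112104247), np.float64(0.09998845352301033), np.float64(0.11499999999999999)]
[0.4675849  0.09957327 0.20977965] [-0.22998249  0.05289039  0.59433938] 10.8417
```

View pics/d_scene.png

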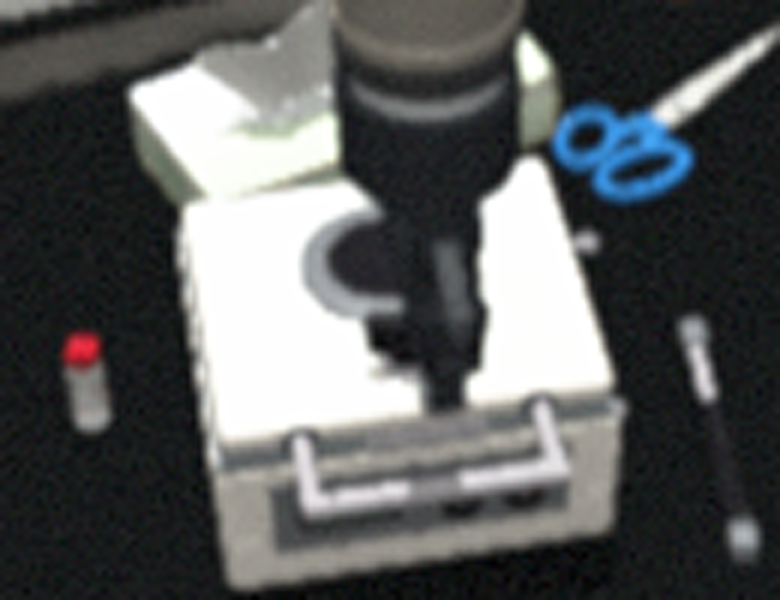

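View pics/d_top.png

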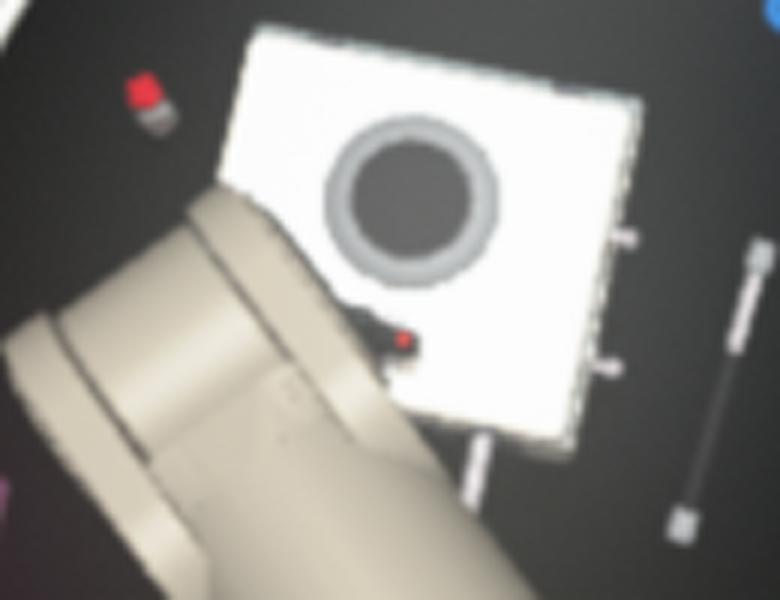

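The wing now lies across the lid, with its red dot to the right at zoom (404,340), so the latch is unlocked. The gripper is above the handle bar, so I'll descend.

```bash
python3 - <<'E'
from plan import *
from station import robot,fingers,vision
h=handle(0);O=[180,0,A+90]
print(robot.line_to([h[0],h[1],.116],O,velocity=.08,f_stop=8))
print(robot.current_tool_pos(),robot.current_contact_force())
fingers.gripper_to(0.0,50)
print(robot.current_finger_gap(),robot.current_tool_pos(),robot.current_eef_rot(),robot.current_contact_force(),robot.current_torque(),robot.current_time_s())
E
```

```text
False
[0.46736063 0.10020606 0.11652528] [ 0.15021962 -0.0999664   0.29881718]
0.12216106392045611 [0.46700516 0.10010541 0.1164764 ] [1.79975048e+02 3.71118514e-03 7.81623972e+01] [-0.73359515 -0.48114338  4.28495125] [-0.10044267  0.22929209  0.0385308 ] 12.5333
```

```bash
python3 - <<'E'
from plan import *
from station import robot,fingers,vision
O=[180,0,A+90]
for th in(.1,.2,.3,.4,.5):
    s=robot.line_to(handle(th),O,velocity=.06,f_stop=35)
    p=np.array(robot.current_tool_pos());f=np.array(robot.current_contact_force())
    d=(HG-p[:2])@ux; e=np.arctan2(p[2]-HZ,d)-np.arctan2(.012,.21)
    print(th,s,np.round(p-handle(th),4),'th~',round(e,3),np.round(f,1),round(robot.current_finger_gap(),3),robot.current_time_s())
    if s: break
E
```

```text
0.1 False [-0.0002  0.0001  0.    ] th~ 0.1 [ 0.8  1.6 -3.9] 0.119 13.0167
0.2 False [-0.0005  0.0002  0.    ] th~ 0.199 [-0.9  2.7 -4.7] 0.116 13.5167
0.3 False [-0.0007  0.0003  0.0007] th~ 0.302 [-4.4  2.7 -1.4] 0.117 14.0167
0.4 False [-0.0012  0.0004  0.0007] th~ 0.4 [-6.5  3.  -0.4] 0.115 14.5167
0.5 False [-0.0019  0.0006  0.0006] th~ 0.498 [-6.   2.2 -1.5] 0.119 15.0167
```

```bash
python3 - <<'E'
from plan import *
from station import robot,fingers,vision
import cv2
O=[180,0,A+90]
for th in(.6,.7,.8,.9,1.0,1.1):
    s=robot.line_to(handle(th),O,velocity=.06,f_stop=35)
    p=np.array(robot.current_tool_pos());f=np.array(robot.current_contact_force())
    d=(HG-p[:2])@ux; e=np.arctan2(p[2]-HZ,d)-np.arctan2(.012,.21)
    print(th,s,np.round(p-handle(th),4),'th~',round(e,3),np.round(f,1),round(robot.current_finger_gap(),3),robot.current_time_s())
    if s: break
cv2.imwrite(f"pics/e_scene.png",cv2.resize(vision.grab_frame("scene")[100:250,150:350,::-1],(800,600),interpolation=cv2.INTER_CUBIC))
E
```

```text
0.6 False [-0.0025  0.0007  0.001 ] th~ 0.596 [-8.5  2.5  2. ] 0.117 15.5167
0.7 False [-0.0029  0.0009  0.0016] th~ 0.696 [-11.2   1.1   5.5] 0.12 16.0167
0.8 False [-0.0032  0.001   0.0025] th~ 0.796 [-12.6   0.9   7.9] 0.117 16.5167
0.9 False [-0.0031  0.0011  0.0036] th~ 0.897 [-14.4  -0.3  12.1] 0.118 17.0167
1.0 False [-0.0018  0.0009  0.0048] th~ 1.003 [-11.4  -0.3  13.7] 0.118 17.5167
1.1 False [0.0005 0.0005 0.0052] th~ 1.111 [-7.2  0.5 13.3] 0.117 18.0167
```

View pics/e_scene.png

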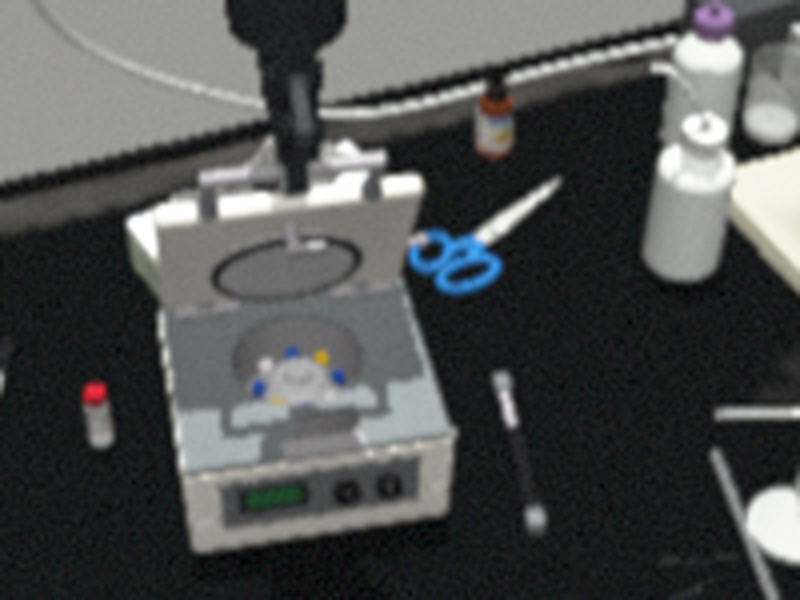

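```bash
python3 - <<'E'
from plan import *
from station import robot,fingers,vision
import cv2
O=[180,0,A+90]
for th in(1.2,1.3,1.37,1.42):
    t=np.array(handle(th))+[0,0,.005]
    s=robot.line_to(t,O,velocity=.04,f_stop=30)
    p=np.array(robot.current_tool_pos());f=np.array(robot.current_contact_force())
    d=(HG-p[:2])@ux; e=np.arctan2(p[2]-HZ,d)-np.arctan2(.012,.21)
    print(th,s,np.round(p-handle(th),4),'th~',round(e,3),np.round(f,1),round(robot.current_finger_gap(),3),robot.current_time_s())
    if s: break
robot.pause(.3)
im=vision.grab_frame("scene")[:,:,::-1];cv2.imwrite("pics/f_raw.png",im)
x,y=180,110
z=cv2.resize(im[y:y+75,x:x+100],(800,600),interpolation=cv2.INTER_CUBIC)
for i in range(0,100,10):
    cv2.line(z,(i*8+4,0),(i*8+4,600),(0,120,0),1);cv2.line(z,(0,i*8+4),(800,i*8+4),(0,120,0),1)
cv2.imwrite("pics/f_scene.png",z)
cv2.imwrite("pics/f_top.png",cv2.resize(vision.grab_frame("top")[130:250,160:320,::-1],(800,600),interpolation=cv2.INTER_CUBIC))
from h import proj
uy=np.array([-ux[1],ux[0]])
for th in(1.3,1.36,1.42,1.48,1.54):
    h=np.array(handle(th))
    print(th,[((proj("scene",[*(h[:2]+s*uy),h[2]])[0]-[x,y])*8+4).round(0).tolist() for s in(.063,-.063)])
E
```

```text
1.2 False [0.     0.0006 0.0054] th~ 1.207 [-1.9  4.   3.2] 0.116 18.8
1.3 False [0.0005 0.0005 0.0055] th~ 1.307 [-0.9  4.2  5.4] 0.113 19.475
1.37 False [0.0004 0.0007 0.0051] th~ 1.375 [-0.2  4.2  3.5] 0.12 19.9917
1.42 False [-0.0003  0.0008  0.005 ] th~ 1.42 [-0.8  4.9  4.5] 0.12 20.4083
1.3 [[139.0, 185.0], [504.0, 145.0]]
1.36 [[135.0, 158.0], [498.0, 119.0]]
1.42 [[130.0, 133.0], [491.0, 94.0]]
1.48 [[126.0, 110.0], [484.0, 72.0]]
1.54 [[122.0, 90.0], [477.0, 52.0]]
```

View pics/f_scene.png

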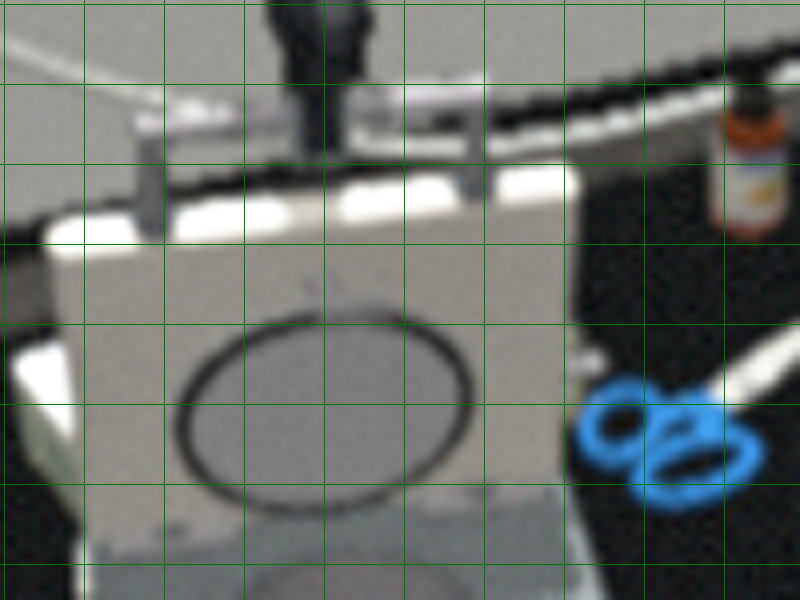

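View pics/f_top.png

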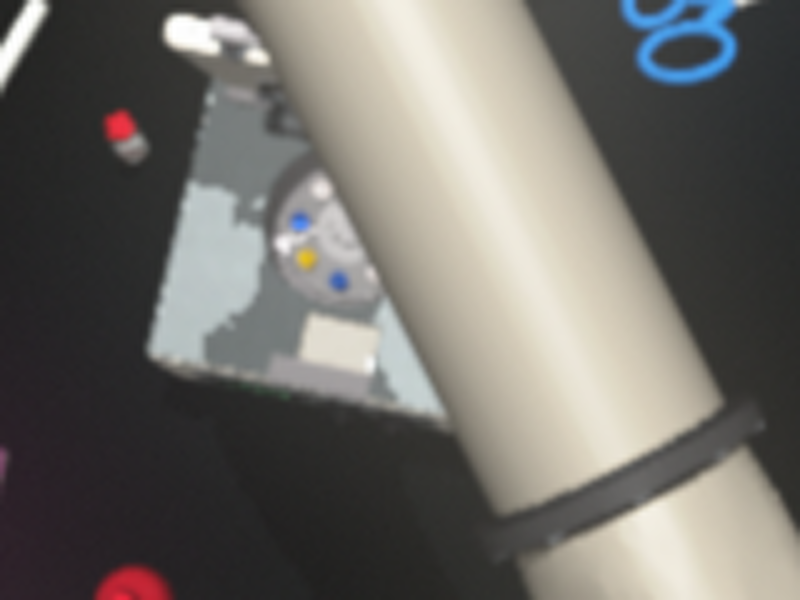

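```bash
python3 - <<'E'
from station import robot,workorder,recognise,vision
import numpy as np
robot.pause(.5)
print(np.round(robot.current_contact_force(),1),np.abs(robot.current_dq()).max(),robot.current_finger_gap(),robot.current_tool_pos(),robot.current_time_s())
vision.grab_frame("scene")
for l in["gas_strut","screwdriver","vial","red_bulb"]: print(l,[(np.round(d["rect"],1),round(d["p"],2)) for d in recognise(l,"scene")][:1])
workorder.close_job()
E
```

```text
[-2.   5.6  4. ] 0.05736077383142312 0.11311892550022873 [0.65277511 0.06174947 0.31743093] 21.3083
gas_strut [(array([281.1, 215.4,  15.6,  43. ]), 0.69)]
screwdriver [(array([342. , 202.1,  28.3,   3.1]), 0.62)]
vial [(array([173.2, 204.2,   7.5,  15.1]), 0.45)]
red_bulb []
the job is handed in; nothing more can be done
```

I unlocked the latch and raised the lid to its balance point. The job was handed in at about 21 s, still gripping the handle with a 50 N grip setting. No verdict was reported.

- **Latch:** I turned the wing counter-clockwise until the torque rose to 0.27 N m, which I took as its stop. The picture afterwards showed the wing across the lid.
- **Lid angle:** from the arm's position the lid was at about 1.42 rad. The last scene picture read slightly higher, about 1.435 rad. Both are well inside the allowed 1.343 to 1.503 rad.
- **Steadiness and grip:** the arm was still and the force on the tool was about 7 N. The finger gap matched the bar.
- **Strain on the way up:** tool forces reached about 19 N near 0.9 rad, because my hinge estimate was a few millimetres off. I raised the path 5 mm and they dropped to about 5 N.
- **Bystanders:** the strut and vial were found within about 2 pixels of where they started.
    - **Screwdriver:** the network found it about 18 pixels to the left, with a smaller box. I put that down to the arm hiding its handle, but did not confirm it.
    - **Red bulb:** the network did not find it in the last scene picture. It is partly visible at the lower edge of the last top view, and the gripper never went near it or the screwdriver.

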